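# Fetch the last capsule from the finned bin and tally it

### The job

Open only the bin whose lid has the upright fin with a rounded top (not the round knob, the bridge handle or the square block), leave its lid standing open as the sign that it needs refilling, and set the coffee capsule from it upright in the white oblong dish. Then book it out: swing the tally counter's sprung lever all the way to its stop and let it spring back. Leave the other lids shut and the other things on the table where they are.

Things in the scene. Friction and masses are not known exactly. Their poses are not given: they have to be found in the camera images.
- caddy: Low fixed steel tray, 118 (x) by 382 (y) by 16 mm, that carries four equal lidded bins side by side along its y axis, 92 mm apart, in any order. Origin: centre of its underside on the table; its -x side faces the robot, and the bins and lids are turned as it is.
- fin_grip (a point): Grip point in the black upright fin on the lid of one bin (called the finned bin). The fin is a plate with a rounded top, 12 mm thick (along y), 32 mm long (along x), 38 mm tall above the lid; this point is its middle, 22 mm above the lid's top face and 16 mm below the fin's top when shut. Its axes turn with the lid; shut, they are those of the caddy.
- fin_hinge (a point): Middle of the hinge line of the finned lid, along the far (+x) top edge of its bin, 62 mm above the table; axes those of the caddy. With the lid shut, the fin's grip point lies 86 mm in -x and 26 mm up from here. Beyond the table stands a 150 mm high counter, its edge some 70 mm or more behind this point.
- lid_fin (a joint): Angle of the finned lid: 0 shut, grows as its front edge swings up, 1.57 upright, 1.9 stop. A stiff hinge (about 0.07 N m) keeps the lid where it is left. Each lid is 106 by 89 by 4 mm.
- lid_knob (a joint): Angle of the lid with the round mushroom knob (30 mm across); 0 shut.
- lid_bridge (a joint): Angle of the lid with the bridge handle (a 10 mm bar along y on two feet); 0 shut.
- lid_block (a joint): Angle of the lid with the square block (26 mm); 0 shut.
- capsule_center (a point): Middle (half-way up) of the one coffee capsule, which stands on its wide rim, z up, inside the finned bin, midway between its side walls: a truncated cone 28 mm tall, rim 37 mm across, body about 30 mm across, 15 g. The bin is 99 by 84 mm inside and 51 mm deep with 2.5 mm walls; its inner floor is 10.5 mm above the table.
- serving_dish: Loose white oblong dish standing on the table to the left of the caddy, 112 (x) by 128 (y) by 38 mm, heavy enough to stay put; inner floor 82 by 98 mm, 5 mm above the table. Origin: centre of its underside.
- tally_counter: Fixed metal tally counter to the front left of the caddy: a case 60 (x) by 74 (y) by 50 mm on a 76 by 90 mm foot, with a steel lever standing out of its top. Origin: centre of its underside; its -x side, with the number window, faces the robot.
- tally_lever (a joint): Angle of the sprung lever about an axis along the counter's y at the centre of the case's top (50 mm above the table). At 0, its rest, it leans 0.5 rad towards the counter's -x; pushed to +x it swings over to its stop at 1.0. The spring needs 1 to 3 N at the pad and brings it back by itself.
- lever_pad (a point): Centre of the lever's upright pad, 24 mm wide (along y), 22 mm high, 8 mm thick, 46 mm from the pivot.
- pepper_shaker: Glass shaker, 44 mm across, 90 mm tall, near the dish. A bystander. Origin: centre of its underside.
- binder_clip: Binder clip standing between the tally counter and the dish, 32x22x41 mm. A bystander. Origin: centre of its underside.
- coffee_capsule: The same capsule; origin: centre of its underside (its rim), z up when it stands.

How it is judged (in metres and radians):
On the way, in this order (a step that is already met when the one before it is completed fails the run):
1. the finned lid stands open (value of joint lid_fin above 1.3 rad), for 0.2 s.
2. the capsule stands upright in the dish (horizontal distance between capsule_center and serving_dish below 0.05 m and z of capsule_center in the frame of serving_dish below 0.026 m and angle between capsule_center's own z axis and vertical below 0.3 rad and contact force between coffee_capsule and the fingers below 0.05 N), for 0.2 s.
3. the tally lever is at its stop (value of joint tally_lever above 0.93 rad), for 0.05 s.
At the end, for the whole second after the job is handed in: The finned lid stands open (over 1.3 rad) and the other three lids are shut (under 0.1 rad); the capsule is released, at rest and upright (within 0.3 rad) on the dish's floor; the tally lever has been at its stop (over 0.93 rad) after that and is back at rest (under 0.08 rad) (value of joint lid_fin above 1.3 rad and value of joint each of lid_knob, lid_bridge, lid_block below 0.1 rad and horizontal distance between capsule_center and serving_dish below 0.05 m and z of capsule_center in the frame of serving_dish below 0.026 m and angle between capsule_center's own z axis and vertical below 0.3 rad and linear speed of coffee_capsule below 0.02 m/s and value of joint tally_lever below 0.08 rad); the robot touches nothing.
It fails at once if another lid is opened (over 0.2 rad) (value of joint any of lid_knob, lid_bridge, lid_block above 0.2 rad).
It fails at once if a bystander is moved by more than 40 mm (distance of any of pepper_shaker, binder_clip from where it was at the start of the episode above 0.04 m).
It fails at once if the dish is pushed away by more than 60 mm (distance of serving_dish from where it was at the start of the episode above 0.06 m).
It also fails if it takes over 64 s, if anything falls off the work surface, if the arm or the gripper's body presses on something with over 40 N, if the wrist force passes 120 N, or if a joint passes its speed limit or range.

### The arm

A 6-joint arm with a two-finger parallel gripper is mounted at the origin on the work surface; the furniture and walls round the work are solid. World frame = base frame: x ahead of the robot, y to its left, z up, the work surface at z = 0. Lengths are in mm, angles in rad, forces in N, time in s.
With the tool pointing down it reaches from about 375 to 825 mm from the base axis. Payload 5.5 kg.
Tool frame: the origin (TCP) lies at the very end of the fingers, on their centre line; the grasp point (between the pads) lies bot.pinch_z behind it (bot.pinch_z is the distance from the TCP to the grasp point, in mm); x points along the fingers, z is the direction in which the jaws open and shut, and the axes are right-handed (so a half turn about x gives the same grasp; the last joint's range is limited). The gripper opens to 85 mm and grips with 20 to 120 N. Pads are 22 mm wide; open, the fingers measure 114 mm over their backs; the gripper's body (76 mm by 85 mm) begins 54 mm behind the grasp point. The pads swing forward as they close: fully open they stand 13 mm farther back than shut.
Start: joints at [-1.104, 0.314, -0.047, 1.21, 0, 1.571], TCP at [270.015, -535.805, 231.299] pointing down, gripper open.
Joint ranges: [-2.67, 2.67], [-0.69, 1.73], [-1.03, 1.25], [-2.08, 2.16], [-1.42, 1.45], [-3.14, 3.14]. Speed limits (rad/s): [2.39, 2.39, 3.01, 3.14, 3.14, 3.14].

### API

Orientations are given as [roll, pitch, yaw] about the fixed x, y, z axes, in that order (R = Rz(yaw) Ry(pitch) Rx(roll)).
In Python, from plant import state, optics, finish_job, bot gives the robot as it stands. The module is installed in compiled form; this text tells all that it offers.
- The arm moves only by the tool arm_command, never from a script. Its argument "series" is a list of rows, each a list of 5 numbers: the shift along the tool's x, y, z in m, then the turn about the tool's x in rad, then the closure in counts, from 0 (fully open) to 255 (shut). A call has 1 to 20 rows; each row shifts and turns the commanded pose from where the row before left it, along the tool's axes as they then stand; what a row does not reach is not made up. A row lasts 1/10 s, in which the tool goes at most 50 mm and 8.59 degrees, less where a joint would pass 70% of its speed; a pose out of reach is approached as far as the arm can. A call with a gripper value outside its range is refused whole. The fingers move at their own pace and stop on an object; the grip force is fixed at half the most. Time passes only in rows, so rows that do not move let the fingers close. It gives the time, the measured TCP pose, the force and the opening at its end, in the units of the state.
- state(): the state, without advancing time (a new reading comes with each control period).
- optics.grab_frame(name): name is "side" or "top"; returns a dict with "color" (480x640x3 uint8, red, green, blue), "depth" (480x640 float32, mm along the optical axis (not along the pixel's ray), 0 where there is no reading), "fx", "fy", "cx", "cy" (pixels), "R" (3x3) and "t" (3): a world point X has camera coordinates R X + t. Camera axes: x right, y down, z forward; pixel columns grow to the right and rows downward; lengths in mm; the calibration is good to about 2 mm. A picture is of the moment at which its call begins.
- finish_job(): hands the job in, once; it reports no verdict.
The state is a dict: "time_s": time; "q": joint angles; "qvel": joint speeds; "tau": joint torques, N m; "tcp_pos": TCP position; "orientation": TCP orientation; "wrist_force": force on the tool from outside, world axes, zero at the start; "ft_torque": the same for the moment, N m; "width": opening from 0.0 (shut) to 1.0 (fully open).
Only numpy, scipy, OpenCV 4.12 (cv2) and the standard library are available. Lean on these libraries where they do the work, as an engineer would, in place of code of your own. Each camera call takes 0.05 s, during which the arm holds its last target. There are 200 camera calls.

## Working session

There is one attempt and no reset: what is moved stays moved. The work goes in short steps, Python scripts to look and compute and a tool call to move; the robot and the scene stay as the last step left them, time stands still between calls to the robot, and variables do not carry over. Pictures are saved under pics/ and viewed, about 8 in all and at most 12, crops included, and the job is handed in when it is done.

Besides the shell and the picture viewer there is one more tool, called after "Call:" by a JSON object that holds its "name" and its "arguments". arm_command: Moves the arm, as the interface text tells. Its arguments: {"type":"object","properties":{"series":{"type":"array"}},"required":["series"]}

```bash
mkdir -p pics; cat > h.py <<'E'
import numpy as np, cv2
from plant import state, optics, finish_job, bot
def cap(name, save=None, crop=None, scale=1):
    f=optics.grab_frame(name)
    if save:
        im=f["color"][:,:,::-1]
        if crop: im=im[crop[1]:crop[3],crop[0]:crop[2]]
        im=cv2.resize(im,None,fx=scale,fy=scale)
        cv2.imwrite("pics/"+save,im)
    return f
def world(f):
    v,u=np.mgrid[0:480,0:640]; d=f["depth"]
    P=np.stack([(u-f["cx"])/f["fx"]*d,(v-f["cy"])/f["fy"]*d,d],-1)
    W=(P-np.array(f["t"]))@np.array(f["R"])
    W[d==0]=np.nan
    return W
E
python3 - <<'E'
from h import *
for n in("top","side"):
    f=cap(n,n+"1.png"); np.savez(n+"1.npz",W=world(f),c=f["color"],R=f["R"],t=f["t"],K=[f["fx"],f["fy"],f["cx"],f["cy"]])
    print(n,-np.array(f["R"]).T@f["t"], f["fx"],np.array(f["R"]).round(2).tolist())
s=state(); print(s, bot.pinch_z, [a for a in dir(bot) if a[0]!='_'])
E
```

```text
top [ 369.94428756  194.70428098 1131.33567392] 537.1411926975766 [[0.0, -1.0, -0.0], [-1.0, -0.0, -0.06], [0.06, 0.0, -1.0]]
side [ 246.51397154 1007.31332879  582.99445387] 488.06977836698815 [[-0.98, -0.19, -0.01], [-0.09, 0.49, -0.87], [0.17, -0.85, -0.5]]
{'time_s': 0.1, 'q': array([-1.10399604e+00,  3.14146147e-01, -4.79422776e-02,  1.21021028e+00,
        1.30271197e-05,  1.57078297e+00]), 'qvel': array([0.00048643, 0.00092081, 0.00068548, 0.00019803, 0.00063318,
       0.0005464 ]), 'tau': array([ 5.61750458e-04, -5.40765810e+01,  3.40542948e+01,  1.11432513e-02,
        1.25508645e-04, -5.89623070e-06]), 'tcp_pos': array([ 269.79530626, -535.35477498,  230.54241567]), 'orientation': array([3.13290854, 1.56929389, 2.02892585]), 'wrist_force': array([-0.51131735, -0.22023993, -0.43843924]), 'ft_torque': array([ 0.02593923,  0.01660356, -0.00309706]), 'width': 0.9979098227725918} 18.700000000000003 ['Unreachable', 'pinch_z']
```

View pics/top1.png

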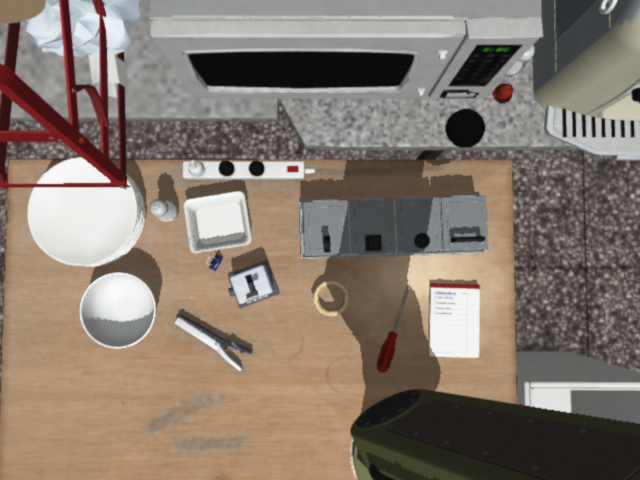

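View pics/side1.png

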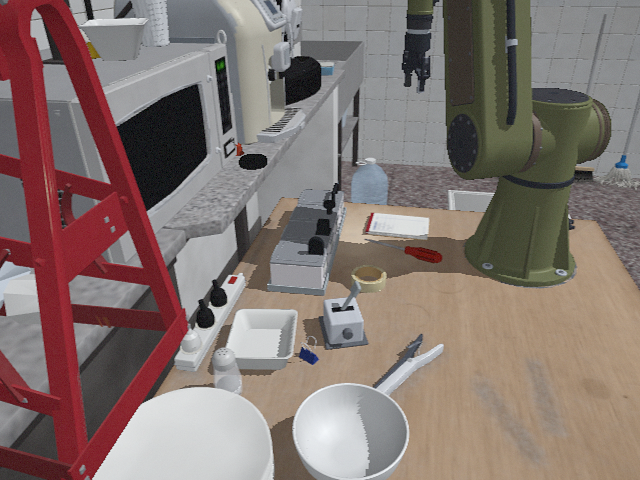

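The top view shows the bins left to right: fin (326,238), block (373,242), knob (422,240) and bridge (466,238). The dish is at (218,222), the tally counter at (253,284), the clip at (215,261) and the shaker at (163,209). The side view confirms that the round-topped fin is on the +y end bin (316,245).

```bash
python3 - <<'E'
from h import *
T=np.load("top1.npz"); W=T["W"]; c=T["c"].astype(int)
def reg(u0,v0,u1,v1,zl,zh,extra=None):
    m=np.zeros((480,640),bool); m[v0:v1,u0:u1]=1
    m&=(W[...,2]>zl)&(W[...,2]<zh)
    if extra is not None: m&=extra
    return m
def rect(n,m):
    P=W[m]; r=cv2.minAreaRect(P[:,:2].astype(np.float32)); print(n,m.sum(),[np.round(x,1) for x in r],"z",np.round(np.percentile(P[:,2],[2,50,98]),1), "med",np.median(P[:,:2],0).round(1), np.round(cv2.boxPoints(r)).tolist())
print("table z",[W[v,u].round(1).tolist() for u,v in((330,340),(280,340),(150,340),(280,240))])
rect("lids",reg(290,185,500,265,52,75))
dark=c.sum(-1)<120
rect("fin",reg(312,222,340,258,85,120)); rect("block",reg(360,230,388,255,75,120)); rect("knob",reg(408,225,436,255,75,120))
rect("dish",reg(180,186,256,256,20,50)); rect("dishfloor",reg(190,196,246,246,1,12))
rect("case",reg(225,255,285,308,44,58)); rect("lever",reg(225,255,285,308,66,130))
rect("clip",reg(205,248,226,273,15,60)); rect("shaker",reg(148,172,182,224,60,110))
rect("strip",reg(180,155,310,182,15,120)); 
for u in (290,330,400): print("col",u,[(v,W[v,u].round(0).tolist()) for v in range(135,262,8)])
E
```

```text
table z [[234.0, 161.7, 3.5], [233.2, 266.0, -0.5], [233.2, 536.0, 5.1], [442.3, 267.1, 2.8]]
lids 9198 [array([469.3,  34.6]), array([111.1, 365.3]), np.float64(2.1)] z [60.6 67.3 71.7] med [472.2  34.2] [[407.0, 215.0], [420.0, -150.0], [531.0, -146.0], [518.0, 219.0]]
fin 102 [array([429.2, 171.4]), array([31.5, 10.1]), np.float64(0.3)] z [ 87.5 102.  107.5] med [428.4 171.4] [[413.0, 176.0], [414.0, 166.0], [445.0, 166.0], [445.0, 176.0]]
block 192 [array([432.2,  80. ]), array([25.4, 25.7]), np.float64(0.7)] z [84.7 94.2 97.9] med [432.2  81.2] [[419.0, 93.0], [420.0, 67.0], [445.0, 67.0], [445.0, 93.0]]
knob 192 [array([436.3, -11.6]), array([27.7, 28.7]), np.float64(43.6)] z [ 91.   97.5 101.6] med [435.1 -11.1] [[416.0, -11.0], [436.0, -32.0], [456.0, -12.0], [436.0, 8.0]]
dish 1350 [array([477. , 394.9]), array([112.7, 128.5]), np.float64(9.4)] z [21.  34.7 41.8] med [483.7 405.9] [[411.0, 449.0], [432.0, 322.0], [543.0, 341.0], [522.0, 468.0]]
dishfloor 1777 [array([483.2, 400.1]), array([116.4, 104.5]), np.float64(89.9)] z [ 1.7  5.8 11.1] med [477.8 395.9] [[431.0, 342.0]
[... 1641 characters left out ...]
0.0]), (199, [530.0, 162.0, 1.0]), (207, [505.0, 164.0, 66.0]), (215, [488.0, 164.0, 67.0]), (223, [472.0, 164.0, 70.0]), (231, [457.0, 164.0, 64.0]), (239, [440.0, 164.0, 69.0]), (247, [425.0, 164.0, 65.0]), (255, [409.0, 163.0, 51.0])]
col 400 [(135, [627.0, 37.0, 155.0]), (143, [613.0, 37.0, 150.0]), (151, [808.0, -108.0, -750.0]), (159, [780.0, -108.0, -753.0]), (167, [598.0, 14.0, 4.0]), (175, [581.0, 14.0, 4.0]), (183, [564.0, 14.0, 3.0]), (191, [547.0, 14.0, 2.0]), (199, [521.0, 24.0, 66.0]), (207, [505.0, 24.0, 66.0]), (215, [488.0, 25.0, 69.0]), (223, [473.0, 25.0, 69.0]), (231, [457.0, 24.0, 66.0]), (239, [441.0, 24.0, 65.0]), (247, [425.0, 25.0, 70.0]), (255, [411.0, 17.0, 18.0])]
```

```bash
python3 - <<'E'
import cv2,numpy as np
T=cv2.imread("pics/top1.png"); S=cv2.imread("pics/side1.png")
a=cv2.resize(T[180:310,180:350],None,fx=4,fy=4,interpolation=2)[:, :]
cv2.imwrite("pics/tc.png",a)
E
```

```text
(no output)
```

View pics/tc.png

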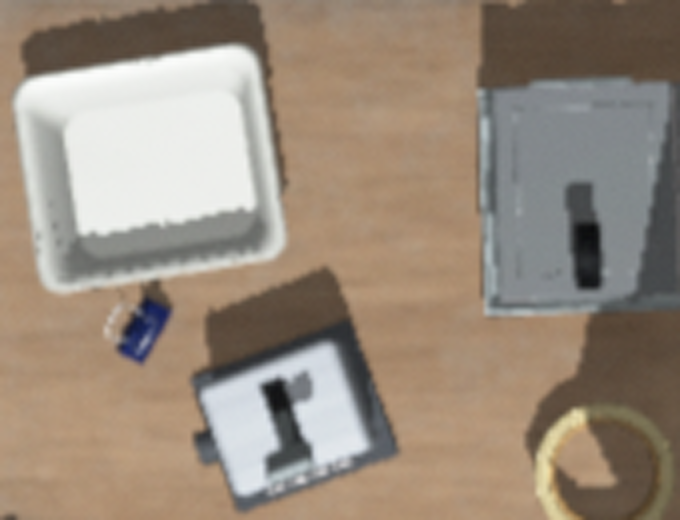

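```bash
cat >> h.py <<'E'
from scipy.spatial.transform import Rotation as Ro
def go(xyz, jaw=None, vmax=45, pos=None):
    """print shift in tool axes (m) to reach xyz after turning jaws to heading jaw (mod pi)"""
    s=state(); p=np.array(s["tcp_pos"]); R=Ro.from_euler("xyz",s["orientation"]).as_matrix()
    h=np.arctan2(R[1,2],R[0,2]); a=0
    if jaw is not None:
        a=-((jaw-h+np.pi/2)%np.pi-np.pi/2)   # +turn about tool x (down) lowers heading
        R=R@Ro.from_rotvec([a,0,0]).as_matrix()
    d=R.T@(np.array(xyz)-p); n=int(np.ceil(np.linalg.norm(d)/vmax))
    print("t",round(s["time_s"],1),"tcp",p.round(1),"F",s["wrist_force"].round(1),"w",round(s["width"],3),"jaw",round(h,3),"q",s["q"].round(2).tolist(),"\n turn",round(a,3),"rows",int(np.ceil(abs(a)/.149)),"shift mm",d.round(1),"n",n,"per",(d/max(n,1)/1000).round(4))
E
python3 - <<'E'
from h import *
go([429.2,171.4,231],np.pi/2+.036)
s=state();print(Ro.from_euler("xyz",s["orientation"]).as_matrix().round(3))
T=np.load("top1.npz"); W=T["W"]
print([(v,W[v,330].round(0).tolist()) for v in range(10,135,10)])
E
```

```text
t 0.1 tcp [ 269.8 -535.4  230.5] F [-0.5 -0.2 -0.4] w 0.998 jaw -1.104 q [-1.1, 0.31, -0.05, 1.21, 0.0, 1.57] 
 turn 0.431 rows 3 shift mm [ 4.000e-01  1.847e+02 -7.006e+02] n 17 per [ 0.      0.0109 -0.0412]
[[-0.001  0.893  0.45 ]
 [ 0.001  0.45  -0.893]
 [-1.     0.    -0.002]]
[(10, [727.0, 174.0, 426.0]), (20, [712.0, 174.0, 426.0]), (30, [699.0, 174.0, 426.0]), (40, [689.0, 174.0, 416.0]), (50, [687.0, 173.0, 388.0]), (60, [696.0, 172.0, 331.0]), (70, [696.0, 170.0, 290.0]), (80, [696.0, 169.0, 246.0]), (90, [693.0, 168.0, 208.0]), (100, [694.0, 166.0, 151.0]), (110, [675.0, 166.0, 150.0]), (120, [656.0, 166.0, 152.0]), (130, [637.0, 166.0, 151.0])]
```

Call:
{"name": "arm_command", "arguments": {"series": [[0, 0, 0, 0.1437, 100], [0, 0, 0, 0.1437, 100], [0, 0, 0, 0.1437, 100], [0, 0.04, -0.02, 0, 100], [0, 0.04, -0.02, 0, 100], [0, 0.04, -0.02, 0, 100], [0, 0.04, -0.02, 0, 100], [0, 0, -0.04, 0, 100], [0, 0, -0.04, 0, 100], [0, 0, -0.04, 0, 100], [0, 0, -0.04, 0, 100], [0, 0, -0.04, 0, 100], [0, 0, -0.04, 0, 100], [0, 0, -0.04, 0, 100], [0, 0, -0.04, 0, 100], [0, 0, -0.04, 0, 100], [0, 0, -0.04, 0, 100], [0, 0, -0.04, 0, 100], [0, 0, -0.04, 0, 100], [0, 0, -0.04, 0, 100]]}}

```text
time_s: 2.1
tcp_pos: [409.4, 40.6, 231.4]
orientation: [-3.116, 1.542, 1.674]
wrist_force: [-0.1, -0.6, -0.2]
width: 0.604
```

```bash
python3 - <<'E'
from h import *
go([429.2,171.4,73.5],np.pi/2+.036)
E
```

```text
t 2.1 tcp [409.4  40.6 231.4] F [-0.1 -0.6 -0.2] w 0.604 jaw -1.494 q [0.08, -0.04, -0.46, 1.15, 0.03, 3.14] 
 turn 0.041 rows 1 shift mm [ 161.6   24.8 -125.4] n 5 per [ 0.0323  0.005  -0.0251]
```

Call:
{"name": "arm_command", "arguments": {"series": [[0, 0, 0, -0.148, 100], [0, 0, 0, -0.148, 100], [0, 0, 0, -0.148, 100], [0, 0, 0, -0.148, 100], [0, 0, 0, -0.148, 100], [0, 0, 0, -0.148, 100], [0, 0, 0, -0.148, 100], [0, 0, 0, -0.148, 100], [0, 0, 0, -0.148, 100], [0, 0, 0, -0.148, 100], [0, 0, 0, -0.148, 100], [0, 0, 0, -0.148, 100], [0, 0, 0, -0.148, 100], [0, 0, 0, -0.148, 100], [0, 0, 0, -0.148, 100], [0, 0, 0, -0.148, 100], [0, 0, 0, -0.148, 100], [0, 0, 0, -0.148, 100], [0, 0, 0, -0.148, 100], [0, 0, 0, -0.148, 100]]}}

```text
time_s: 4.1
tcp_pos: [410.1, 37.7, 231.4]
orientation: [0.206, 1.543, 1.672]
wrist_force: [0.8, -0.3, -0.0]
width: 0.606
```

```bash
python3 - <<'E'
from h import *
go([429.2,171.4,73.5],np.pi/2+.036)
E
```

```text
t 4.1 tcp [410.1  37.7 231.4] F [ 0.8 -0.3 -0. ] w 0.606 jaw 1.465 q [0.07, -0.04, -0.46, 1.15, 0.03, 0.17] 
 turn -0.141 rows 1 shift mm [161.4 -24.2 128.5] n 5 per [ 0.0323 -0.0048  0.0257]
```

Call:
{"name": "arm_command", "arguments": {"series": [[0, 0, 0, -0.141, 100], [0, -0.006, 0.032, 0, 100], [0, -0.006, 0.032, 0, 100], [0, -0.006, 0.032, 0, 100], [0, -0.006, 0.032, 0, 100], [0.04, 0, 0, 0, 100], [0.04, 0, 0, 0, 100], [0.02, 0, 0, 0, 100], [0, 0, 0, 0, 100], [0, 0, 0, 0, 100]]}}

```text
time_s: 5.1
tcp_pos: [430.0, 169.3, 135.4]
orientation: [0.074, 1.543, 1.675]
wrist_force: [0.7, -0.6, -0.3]
width: 0.605
```

```bash
python3 - <<'E'
from h import *
go([429.2,171.4,73.5],np.pi/2+.036)
s=state(); print(Ro.from_euler("xyz",s["orientation"]).as_matrix().round(3))
f=cap("side","s2.png",(230,120,390,300),4)
E
```

```text
t 5.1 tcp [430.  169.3 135.4] F [ 0.7 -0.6 -0.3] w 0.605 jaw 1.601 q [0.36, 0.12, -0.52, 0.92, 0.03, 0.33] 
 turn -0.006 rows 1 shift mm [61.9  0.6  0.5] n 2 per [0.031  0.0003 0.0002]
[[-0.003 -1.    -0.03 ]
 [ 0.027 -0.03   0.999]
 [-1.     0.002  0.027]]
```

View pics/s2.png

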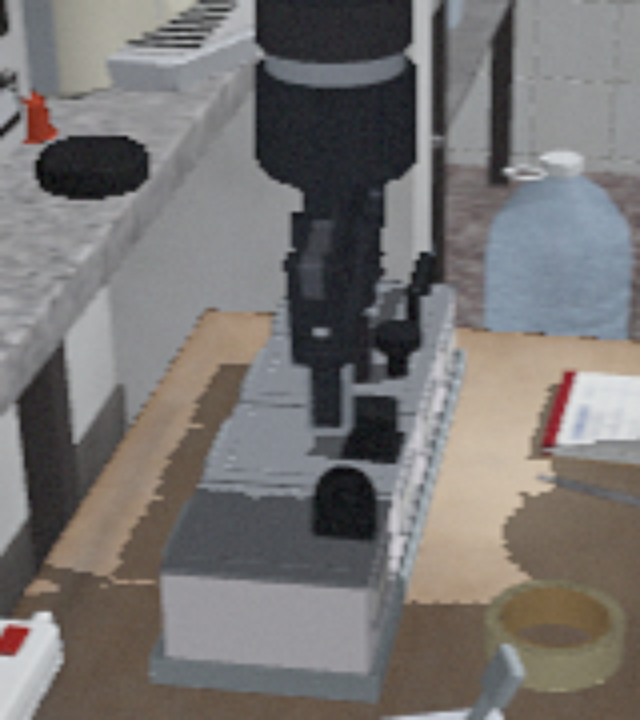

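The picture shows the open fingers above the finned lid, with the fin at (345,500) in the crop. They are lined up, so I descend and grip.

Call:
{"name": "arm_command", "arguments": {"series": [[0.03, 0, 0, 0, 100], [0.02, 0, 0, 0, 100], [0.011, 0, 0, 0, 100], [0, 0, 0, 0, 100], [0, 0, 0, 0, 255], [0, 0, 0, 0, 255], [0, 0, 0, 0, 255], [0, 0, 0, 0, 255], [0, 0, 0, 0, 255], [0, 0, 0, 0, 255]]}}

```text
time_s: 6.15
tcp_pos: [430.7, 172.5, 75.5]
orientation: [-0.025, 1.541, 1.578]
wrist_force: [-1.7, 5.8, 5.3]
width: 0.129
```

```bash
python3 - <<'E'
from h import *
go([429.2,171.4,73.5],np.pi/2+.036)
s=state(); p=s["tcp_pos"]; R=Ro.from_euler("xyz",s["orientation"]).as_matrix()
g=p-R[:,0]*bot.pinch_z; print("grasp",g)
# hinge in caddy frame
yaw=.036; ex=np.array([np.cos(yaw),np.sin(yaw),0])
H=np.array([429.2,171.4,0])+86*ex; H[2]=62
d=(H-g)@ex; hz=g[2]-62; r=np.hypot(d,hz); a0=np.arctan2(hz,d); print(d,hz,r,a0)
prev=g
for th in np.arange(.1,1.51,.1):
    x=H+ex*(-r*np.cos(a0+th)); x[2]=62+r*np.sin(a0+th); x[:2]+=(g-H)[:2]-((g-H)@ex)*ex[:2]
    print(round(th,2),(R.T@(x-prev)).round(1)); prev=x
E
```

```text
t 6.2 tcp [430.7 172.5  75.5] F [-1.7  5.8  5.3] w 0.129 jaw 1.603 q [0.36, 0.18, -0.6, 0.78, 0.03, 0.33] 
 turn -0.004 rows 1 shift mm [ 2.   1.5 -1.1] n 1 per [ 0.002   0.0015 -0.0011]
grasp [430.69018691 171.97783895  94.20111254]
84.48998091638907 32.201112541256805 90.41829750745407 0.36412833209759127
0.1 [-8.3 -3.6  0.3]
0.2 [-7.9 -4.5  0.2]
0.3 [-7.4 -5.2  0.2]
0.4 [-6.8 -5.9  0.2]
0.5 [-6.2 -6.6  0.2]
0.6 [-5.5 -7.2  0.2]
0.7 [-4.8 -7.7  0.2]
0.8 [-4.  -8.1  0.1]
0.9 [-3.1 -8.5  0.1]
1.0 [-2.3 -8.7  0.1]
1.1 [-1.4 -8.9  0.1]
1.2 [-0.5 -9.   0. ]
1.3 [ 0.4 -9.   0. ]
1.4 [ 1.3 -8.9 -0. ]
1.5 [ 2.2 -8.8 -0. ]
```

Call:
{"name": "arm_command", "arguments": {"series": [[-0.0083, -0.0036, 0.0003, 0, 255], [-0.0079, -0.0045, 0.0002, 0, 255], [-0.0074, -0.0052, 0.0002, 0, 255], [-0.0068, -0.0059, 0.0002, 0, 255], [-0.0062, -0.0066, 0.0002, 0, 255], [0, 0, 0, 0, 255]]}}

```text
time_s: 6.75
tcp_pos: [454.6, 173.3, 110.8]
orientation: [0.13, 1.541, 1.733]
wrist_force: [-2.9, 6.7, -2.2]
width: 0.131
```

```bash
python3 - <<'E'
from h import *
go([429.2,171.4,73.5],np.pi/2+.036)
print(state()["ft_torque"])
E
```

```text
t 6.8 tcp [454.6 173.3 110.8] F [-2.9  6.7 -2.2] w 0.131 jaw 1.603 q [0.34, 0.18, -0.51, 0.88, 0.03, 0.31] 
 turn -0.004 rows 1 shift mm [37.3 25.4 -2. ] n 2 per [ 0.0187  0.0127 -0.001 ]
[0.29887814 0.76422267 0.11020649]
```

Call:
{"name": "arm_command", "arguments": {"series": [[-0.0055, -0.0072, 0.0002, 0, 255], [-0.0048, -0.0077, 0.0002, 0, 255], [-0.004, -0.0081, 0.0001, 0, 255], [-0.0031, -0.0085, 0.0001, 0, 255], [-0.0023, -0.0087, 0.0001, 0, 255], [-0.0014, -0.0089, 0, 0, 255], [-0.0005, -0.009, 0, 0, 255], [0.0004, -0.009, 0, 0, 255], [0.0013, -0.0089, 0, 0, 255], [0.0022, -0.0088, 0, 0, 255], [0, 0, 0, 0, 255]]}}

```text
time_s: 7.85
tcp_pos: [539.8, 176.4, 128.6]
orientation: [0.107, 1.541, 1.71]
wrist_force: [-3.4, 5.4, 2.8]
width: 0.135
```

```bash
python3 - <<'E'
from h import *
go([429.2,171.4,73.5],np.pi/2+.036)
f=cap("side","s3.png",(210,100,400,300),3)
E
```

```text
t 7.8 tcp [539.8 176.4 128.6] F [-3.4  5.4  2.8] w 0.135 jaw 1.603 q [0.3, 0.31, -0.29, 0.96, 0.03, 0.27] 
 turn -0.004 rows 1 shift mm [ 55.3 110.6  -2.7] n 3 per [ 0.0184  0.0369 -0.0009]
```

View pics/s3.png

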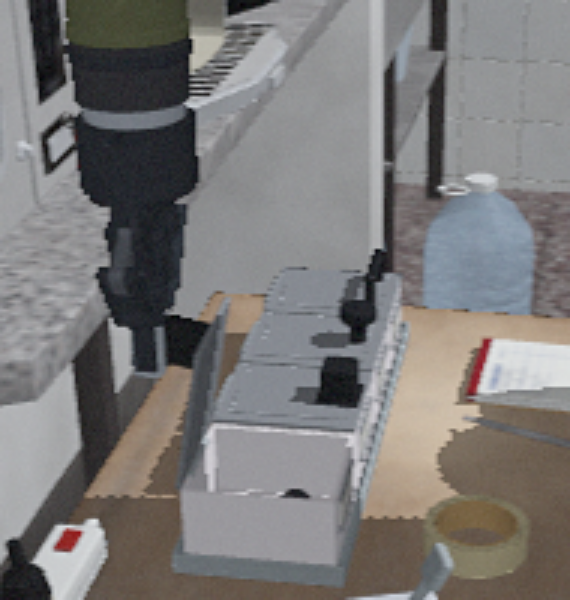

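The finned lid is nearly upright, held at (185,340), and the capsule top shows at (295,493) inside the bin. I'll open the lid a little further, release and move aside to look.

Call:
{"name": "arm_command", "arguments": {"series": [[0.003, -0.0086, 0, 0, 255], [0.0038, -0.0082, 0, 0, 255], [0, 0, 0, 0, 255], [0, 0, 0, 0, 120], [0, 0, 0, 0, 120], [0, 0, 0, 0, 120], [0, 0, 0, 0, 120], [-0.02, 0, 0, 0, 120], [-0.03, 0, 0, 0, 120], [-0.04, 0, 0, 0, 120], [-0.04, 0, 0.02, 0, 120], [0, 0, 0.04, 0, 120], [0, 0.01, 0.04, 0, 120], [0, 0.02, 0.04, 0, 120], [0, 0.03, 0.02, 0, 120], [0, 0.03, 0, 0, 120], [0, 0, 0, 0, 120]]}}

```text
time_s: 9.6
tcp_pos: [459.1, 329.7, 256.2]
orientation: [0.11, 1.544, 1.715]
wrist_force: [-0.7, -0.0, 0.4]
width: 0.53
```

```bash
python3 - <<'E'
from h import *
go([477,395,150],np.pi/2+.036)
f=cap("top","t3.png",(270,160,430,280),4); W=world(f); np.savez("t3.npz",W=W,c=f["color"])
c=f["color"].astype(int)
m=np.zeros((480,640),bool); m[190:262,298:352]=1
mm=m&(W[...,2]>75)&(W[...,2]<175); P=W[mm]; print("lid",mm.sum(),np.percentile(P[:,0],[2,50,98]),np.percentile(P[:,2],[2,50,98]))
mm=m&(W[...,2]>20)&(W[...,2]<45); P=W[mm]; print("cap",mm.sum(),P.mean(0),P.min(0),P.max(0))
E
```

```text
t 9.6 tcp [459.1 329.7 256.2] F [-0.7 -0.   0.4] w 0.53 jaw 1.605 q [0.61, 0.23, -0.1, 1.23, 0.02, 0.57] 
 turn -0.002 rows 1 shift mm [107.8 -20.5  61.7] n 3 per [ 0.0359 -0.0068  0.0206]
lid 439 [513.60776801 515.4759333  522.17394893] [ 78.42830318 140.00592773 169.54298821]
cap 321 [463.54868152 164.0433314   32.85714296] [404.05799395 123.18249928  20.00108228] [514.65893665 226.90830428  44.98822398]
```

View pics/t3.png

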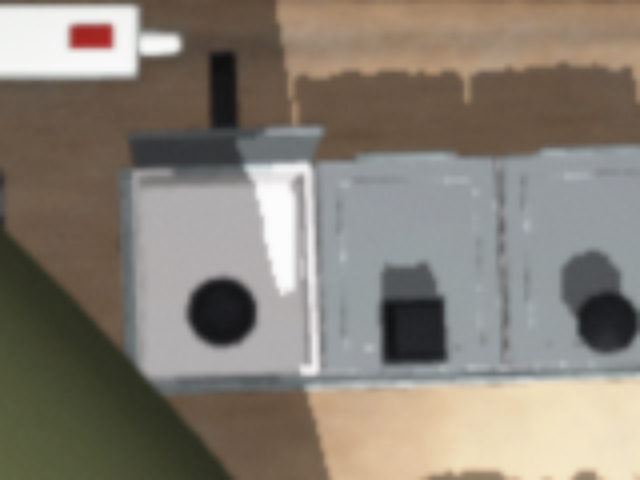

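The finned lid stands open with its fin beyond it at (223,90) in the crop. The capsule is upright in the bin at (222,312), towards the front. Next I locate it.

```bash
python3 - <<'E'
from h import *
T=np.load("t3.npz"); W=T["W"]; c=T["c"].astype(int)
m=np.zeros((480,640),bool); m[225:252,312:340]=1
m&=c.sum(-1)<200
P=W[m]; print(m.sum(),np.nanmean(P,0),np.nanmin(P,0),np.nanmax(P,0)); v,u=np.nonzero(m); print(u.mean(),v.mean())
P=P[(P[:,2]>33)&(P[:,2]<45)]; (x,y),r=cv2.minEnclosingCircle(P[:,:2].astype(np.float32)); print(len(P),x,y,r)
go([x,y,150]); go([x,y,150],.036)
E
```

```text
207 [446.14403197 172.79239214  28.07904906] [431.28571315 155.70294849   7.10627735] [463.10404671 189.30410275  44.25202143]
325.03864734299515 237.5072463768116
98 445.8471984863281 173.49708557128906 11.942093849182129
t 9.7 tcp [461.1 329.6 256.3] F [ 0.  -0.6  0.5] w 0.528 jaw 1.604 q [0.61, 0.23, -0.1, 1.23, 0.02, 0.57] 
 turn 0 rows 0 shift mm [ 102.1   20.4 -158.3] n 5 per [ 0.0204  0.0041 -0.0317]
t 9.7 tcp [461.1 329.6 256.3] F [ 0.  -0.6  0.5] w 0.528 jaw 1.604 q [0.61, 0.23, -0.1, 1.23, 0.02, 0.57] 
 turn 1.568 rows 11 shift mm [ 102.1 -158.3  -20.8] n 5 per [ 0.0204 -0.0317 -0.0042]
```

Call:
{"name": "arm_command", "arguments": {"series": [[0, 0.0051, -0.0398, 0, 120], [0, 0.0051, -0.0398, 0, 120], [0, 0.0051, -0.0398, 0, 120], [0, 0.0051, -0.0398, 0, 120], [0.04, 0, 0, 0, 120], [0.04, 0, 0, 0, 120], [0.04, 0, 0, 0, 120], [0.03, 0, 0, 0, 120], [0.02, 0, 0, 0, 120], [0, 0, 0, 0, 120], [0, 0, 0, 0, 120]]}}

```text
time_s: 10.75
tcp_pos: [447.4, 173.9, 82.1]
orientation: [0.05, 1.543, 1.651]
wrist_force: [0.1, 0.8, 0.2]
width: 0.527
```

```bash
python3 - <<'E'
from h import *
go([446,172.5,13],np.pi/2+.036)
f=cap("side","s4.png",(210,120,400,300),3)
E
```

```text
t 10.8 tcp [447.4 173.9  82.1] F [0.1 0.8 0.2] w 0.527 jaw 1.601 q [0.35, 0.2, -0.56, 0.8, 0.03, 0.32] 
 turn -0.006 rows 1 shift mm [69.   1.4 -3.2] n 2 per [ 0.0345  0.0007 -0.0016]
```

View pics/s4.png

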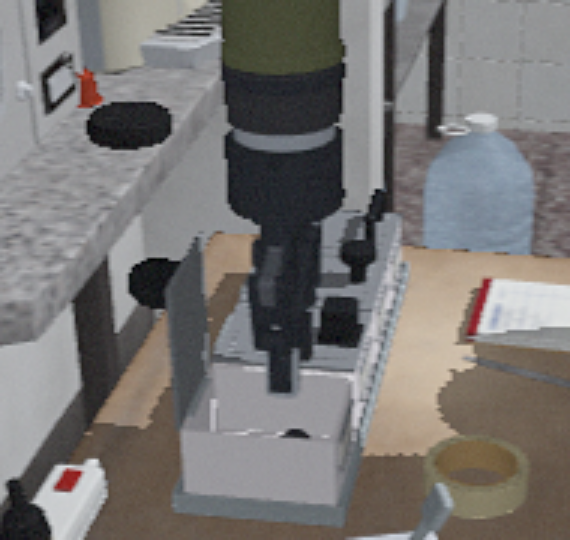

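The fingers at (280,375) are centred over the open bin, just above the capsule. I descend and grip.

Call:
{"name": "arm_command", "arguments": {"series": [[0.02, 0.0014, -0.0032, 0, 120], [0.02, 0, 0, 0, 120], [0.015, 0, 0, 0, 120], [0.01, 0, 0, 0, 120], [0.003, 0, 0, 0, 120], [0, 0, 0, 0, 120]]}}

```text
time_s: 11.4
tcp_pos: [447.0, 172.8, 20.0]
orientation: [-0.104, 1.544, 1.496]
wrist_force: [-23.4, -4.4, 64.8]
width: 0.532
```

```bash
python3 - <<'E'
from h import *
go([446,172.5,14],np.pi/2+.036)
E
```

```text
t 11.4 tcp [447.  172.8  20. ] F [-23.4  -4.4  64.8] w 0.532 jaw 1.6 q [0.35, 0.28, -0.63, 0.65, 0.02, 0.32] 
 turn -0.006 rows 1 shift mm [ 6.   1.  -0.4] n 1 per [ 0.006   0.001  -0.0004]
```

Call:
{"name": "arm_command", "arguments": {"series": [[-0.008, 0, 0, 0, 120], [0, 0, 0, 0, 120]]}}

```text
time_s: 11.6
tcp_pos: [448.0, 173.6, 24.7]
orientation: [-0.14, 1.541, 1.462]
wrist_force: [-0.1, 0.5, -0.2]
width: 0.531
```

```bash
python3 - <<'E'
from h import *
go([446,172.5,14],np.pi/2+.036)
f=cap("side"); t=cap("top")
a=cv2.resize(f["color"][190:310,250:370,::-1],(480,480),interpolation=2); b=cv2.resize(t["color"][180:270,290:360,::-1],(320,412),interpolation=2)
o=np.zeros((480,800,3),np.uint8); o[:,:480]=a; o[:412,480:]=b; cv2.imwrite("pics/s5.png",o)
E
```

```text
t 11.6 tcp [448.  173.6  24.7] F [-0.1  0.5 -0.2] w 0.531 jaw 1.602 q [0.35, 0.27, -0.63, 0.66, 0.03, 0.32] 
 turn -0.005 rows 1 shift mm [10.6  2.1 -1.4] n 1 per [ 0.0106  0.0021 -0.0014]
```

View pics/s5.png

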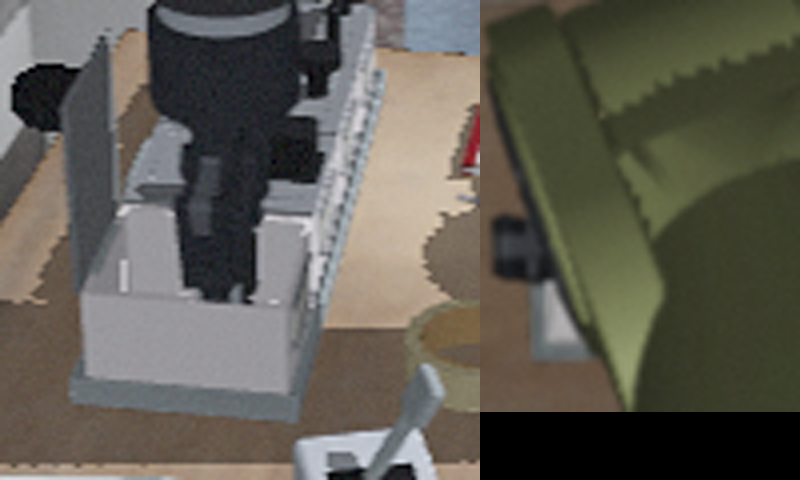

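The picture shows the fingers inside the bin with the wider knuckles close to the wall tops, which are probably what touched. I'll narrow the jaws and lower again gently.

Call:
{"name": "arm_command", "arguments": {"series": [[0, 0.0015, -0.001, 0, 145], [0, 0, 0, 0, 145], [0, 0, 0, 0, 145], [0.003, 0, 0, 0, 145], [0, 0, 0, 0, 145]]}}

```text
time_s: 12.2
tcp_pos: [443.8, 171.5, 20.2]
orientation: [0.04, 1.544, 1.641]
wrist_force: [-8.1, -1.5, 26.6]
width: 0.43
```

```bash
python3 - <<'E'
from h import *
go([446,172.5,14],np.pi/2+.036)
print(state()["ft_torque"])
E
```

```text
t 12.2 tcp [443.8 171.5  20.2] F [-8.1 -1.5 26.6] w 0.43 jaw 1.602 q [0.35, 0.28, -0.63, 0.65, 0.03, 0.32] 
 turn -0.005 rows 1 shift mm [ 6.2 -2.2  0.7] n 1 per [ 0.0062 -0.0022  0.0007]
[-1.31070068  1.39987681 -0.33860663]
```

The force and moment point to the upper finger parts meeting the -y wall top. The tips already overlap the capsule by over 10 mm, so I'll back off about 2 mm, centre the jaws and grip here.

Call:
{"name": "arm_command", "arguments": {"series": [[-0.003, -0.0015, 0.0015, 0, 145], [0, 0, 0, 0, 145], [0, 0, 0, 0, 175], [0, 0, 0, 0, 200], [0, 0, 0, 0, 255], [0, 0, 0, 0, 255], [0, 0, 0, 0, 255], [0, 0, 0, 0, 255]]}}

```text
time_s: 13.0
tcp_pos: [445.2, 173.3, 21.8]
orientation: [0.05, 1.543, 1.652]
wrist_force: [-1.2, -0.8, 6.3]
width: 0.292
```

```bash
python3 - <<'E'
from h import *
go([446,172.5,14],np.pi/2+.036)
print(state()["ft_torque"])
E
```

```text
t 13.0 tcp [445.2 173.3  21.8] F [-1.2 -0.8  6.3] w 0.292 jaw 1.602 q [0.35, 0.28, -0.63, 0.66, 0.03, 0.32] 
 turn -0.005 rows 1 shift mm [ 7.7 -0.7 -1.1] n 1 per [ 0.0077 -0.0007 -0.0011]
[-0.0198453   0.26462587  0.01556218]
```

Call:
{"name": "arm_command", "arguments": {"series": [[-0.005, 0, 0, 0, 255], [-0.01, 0, 0, 0, 255], [-0.015, 0, 0, 0, 255], [-0.02, 0, 0, 0, 255], [-0.02, 0, 0, 0, 255], [-0.02, 0, 0, 0, 255], [0, 0, 0, 0, 255]]}}

```text
time_s: 13.7
tcp_pos: [447.3, 171.3, 114.5]
orientation: [-0.104, 1.542, 1.498]
wrist_force: [1.0, -0.2, 0.7]
width: 0.291
```

```bash
python3 - <<'E'
from h import *
go([477,395,115],.164)
go([477,395,115],np.pi/2+.164)
f=cap("side","s6.png",(230,150,370,290),4)
E
```

```text
t 13.7 tcp [447.3 171.3 114.5] F [ 1.  -0.2  0.7] w 0.291 jaw 1.602 q [0.35, 0.16, -0.52, 0.87, 0.03, 0.32] 
 turn 1.438 rows 10 shift mm [  6.1 215.7  65.8] n 6 per [0.001 0.036 0.011]
t 13.7 tcp [447.3 171.3 114.5] F [ 1.  -0.2  0.7] w 0.291 jaw 1.602 q [0.35, 0.16, -0.52, 0.87, 0.03, 0.32] 
 turn -0.133 rows 1 shift mm [  6.1 -65.8 215.7] n 6 per [ 0.001 -0.011  0.036]
```

View pics/s6.png

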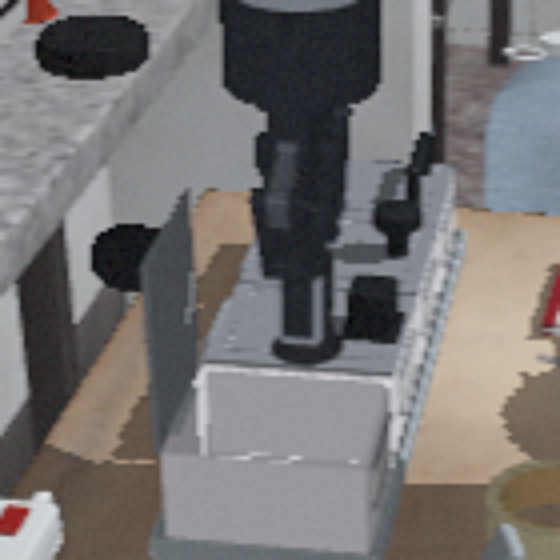

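The capsule hangs upright in the jaws, rim down, at (305,348) in the crop. The bin is empty and the lid stays open. Next I go over the dish.

Call:
{"name": "arm_command", "arguments": {"series": [[-0.01, 0, 0, -0.133, 255], [0, -0.011, 0.036, 0, 255], [0, -0.011, 0.036, 0, 255], [0, -0.011, 0.036, 0, 255], [0, -0.011, 0.036, 0, 255], [0, -0.011, 0.036, 0, 255], [0, -0.011, 0.036, 0, 255], [0.025, 0, 0, 0, 255], [0.03, 0, 0, 0, 255], [0.02, 0, 0, 0, 255], [0, 0, 0, 0, 255], [0, 0, 0, 0, 255]]}}

```text
time_s: 14.95
tcp_pos: [474.4, 395.8, 52.0]
orientation: [-0.019, 1.544, 1.716]
wrist_force: [-0.1, -0.1, -0.4]
width: 0.289
```

```bash
python3 - <<'E'
from h import *
go([477,395,17.5],np.pi/2+.164)
E
```

```text
t 14.9 tcp [474.4 395.8  52. ] F [-0.1 -0.1 -0.4] w 0.289 jaw 1.735 q [0.68, 0.46, -0.27, 0.83, 0.02, 0.52] 
 turn 0.0 rows 1 shift mm [34.5 -2.4 -2.1] n 1 per [ 0.0345 -0.0024 -0.0021]
```

Call:
{"name": "arm_command", "arguments": {"series": [[0.015, -0.0015, -0.0015, 0, 255], [0.012, 0, 0, 0, 255], [0.005, 0, 0, 0, 255], [0.002, 0, 0, 0, 255], [0, 0, 0, 0, 255]]}}

```text
time_s: 15.45
tcp_pos: [476.5, 395.9, 18.4]
orientation: [-0.067, 1.543, 1.668]
wrist_force: [-0.4, 0.2, -0.4]
width: 0.287
```

```bash
python3 - <<'E'
from h import *
go([477,395,16],np.pi/2+.164)
E
```

```text
t 15.4 tcp [476.5 395.9  18.4] F [-0.4  0.2 -0.4] w 0.287 jaw 1.735 q [0.68, 0.5, -0.29, 0.77, 0.02, 0.52] 
 turn 0.0 rows 1 shift mm [ 2.4 -0.4 -1. ] n 1 per [ 0.0024 -0.0004 -0.001 ]
```

Call:
{"name": "arm_command", "arguments": {"series": [[0.001, 0, 0, 0, 255], [0.001, 0, 0, 0, 255], [0, 0, 0, 0, 255], [0, 0, 0, 0, 170], [0, 0, 0, 0, 150], [0, 0, 0, 0, 130], [0, 0, 0, 0, 110], [0, 0, 0, 0, 110], [0, 0, 0, 0, 110], [0, 0, 0, 0, 110], [-0.01, 0, 0, 0, 110], [-0.02, 0, 0, 0, 110], [-0.03, 0, 0, 0, 110], [-0.04, 0, 0, 0, 110], [-0.04, 0, 0, 0, 110], [-0.02, 0, 0, 0, 110]]}}

```text
time_s: 17.05
tcp_pos: [478.4, 392.7, 181.6]
orientation: [-0.232, 1.54, 1.503]
wrist_force: [0.3, 0.2, -0.4]
width: 0.572
```

```bash
python3 - <<'E'
from h import *
yaw=np.radians(20.7); ex=np.array([np.cos(yaw),np.sin(yaw)])
pad=np.array([350,323])-22*ex; st=pad-50*ex; print(pad,st)
go([st[0],st[1],175],yaw+np.pi/2); go([st[0],st[1],175],yaw)
f=cap("side","s7.png",(200,260,380,400),4)
E
```

```text
[329.42023132 315.22355344] [282.64802978 297.54981125]
t 17.1 tcp [478.4 392.7 181.6] F [ 0.3  0.2 -0.4] w 0.572 jaw 1.735 q [0.68, 0.35, -0.11, 1.09, 0.02, 0.51] 
 turn -0.197 rows 2 shift mm [  3.3 216.8 -20. ] n 5 per [ 0.0007  0.0434 -0.004 ]
t 17.1 tcp [478.4 392.7 181.6] F [ 0.3  0.2 -0.4] w 0.572 jaw 1.735 q [0.68, 0.35, -0.11, 1.09, 0.02, 0.51] 
 turn 1.374 rows 10 shift mm [   3.3  -20.  -216.8] n 5 per [ 0.0007 -0.004  -0.0434]
```

View pics/s7.png

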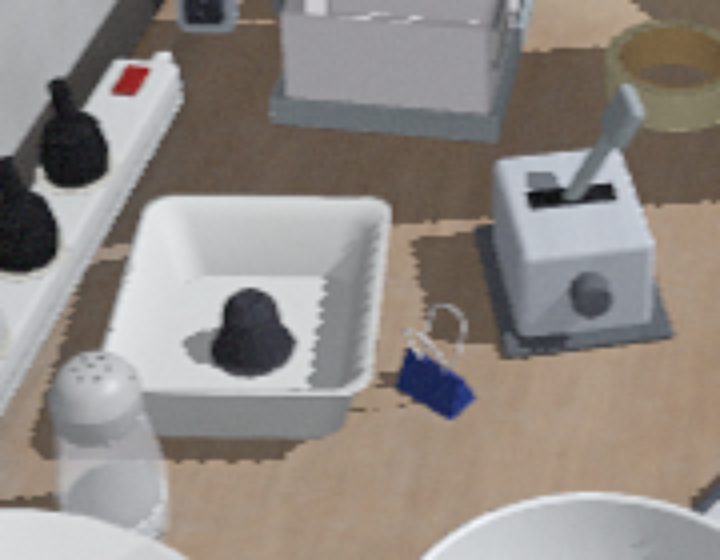

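The capsule stands upright and released in the dish at (252,335) in the crop. The clip, shaker and counter are where they were, with the lever at rest. Next is the lever, with closed fingers.

Call:
{"name": "arm_command", "arguments": {"series": [[0, 0, 0, -0.0985, 255], [0, 0, 0, -0.0985, 255], [0, 0.036, -0.0033, 0, 255], [0, 0.036, -0.0033, 0, 255], [0, 0.036, -0.0033, 0, 255], [0, 0.036, -0.0033, 0, 255], [0, 0.036, -0.0033, 0, 255], [0, 0.036, -0.0033, 0, 255], [0, 0, 0, 0, 255], [0, 0, 0, 0, 255]]}}

```text
time_s: 18.1
tcp_pos: [281.9, 296.9, 175.2]
orientation: [-0.332, 1.542, 1.601]
wrist_force: [0.5, 0.1, 0.6]
width: -0.002
```

```bash
python3 - <<'E'
from h import *
go([282.6,297.5,80],np.radians(20.7)+np.pi/2)
E
```

```text
t 18.1 tcp [281.9 296.9 175.2] F [0.5 0.1 0.6] w -0.002 jaw 1.933 q [0.79, -0.03, -0.58, 1.0, 0.02, 0.43] 
 turn 0.001 rows 1 shift mm [95.2  0.  -2.3] n 3 per [ 0.0317  0.     -0.0008]
```

Call:
{"name": "arm_command", "arguments": {"series": [[0.035, 0, -0.0023, 0, 255], [0.035, 0, 0, 0, 255], [0.025, 0, 0, 0, 255], [0, 0, 0, 0, 255], [0, -0.015, 0, 0, 255], [0, -0.015, 0, 0, 255], [0, -0.01, 0, 0, 255], [0, -0.01, 0, 0, 255], [0, -0.01, 0, 0, 255], [0, 0, 0, 0, 255]]}}

```text
time_s: 19.1
tcp_pos: [339.9, 319.1, 80.2]
orientation: [-0.296, 1.543, 1.636]
wrist_force: [-2.9, -0.7, 1.9]
width: -0.0
```

```bash
cat > lev.py <<'E'
from h import *
s=state(); e=np.array([np.cos(.3613),np.sin(.3613)]); p=s["tcp_pos"]
print("local x",(p[:2]-[350,323])@e,"z",p[2],"F along",s["wrist_force"][:2]@e,s["wrist_force"])
E
python3 lev.py
```

```text
local x -10.843314678923342 z 80.17694534038762 F along -2.9525523841310095 [-2.8778268  -0.73700297  1.85879055]
```

Call:
{"name": "arm_command", "arguments": {"series": [[0, -0.004, 0, 0, 255], [0, -0.004, 0, 0, 255], [0, -0.004, 0, 0, 255], [0, 0, 0, 0, 255]]}}

```text
time_s: 19.5
tcp_pos: [349.5, 322.3, 79.5]
orientation: [-0.237, 1.544, 1.695]
wrist_force: [-2.9, -1.4, -1.5]
width: 0.002
```

```bash
python3 lev.py; python3 - <<'E'
from h import *
f=cap("side","s8.png",(260,260,400,370),5)
E
```

```text
local x -0.6901579125584664 z 79.52048025518006 F along -3.201782509359107 [-2.89671234 -1.39208084 -1.49567693]
```

View pics/s8.png

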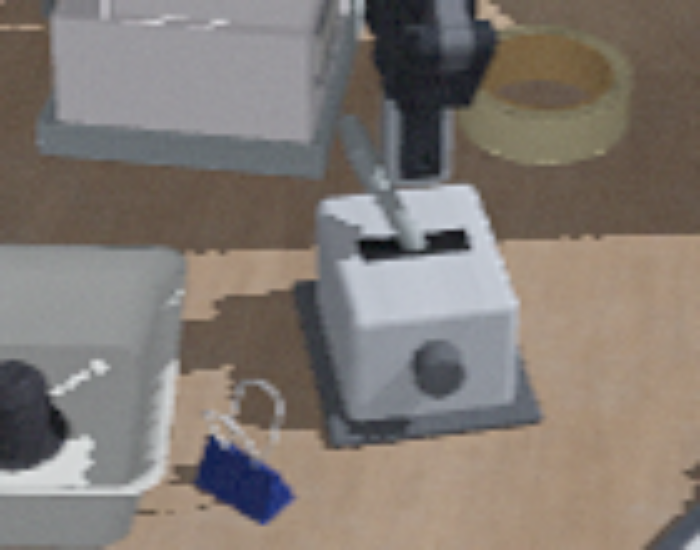

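The lever is well over, at (370,170) in the crop and leaning to +x, with the finger behind it. There is no stop force yet, so I push on in small steps.

Call:
{"name": "arm_command", "arguments": {"series": [[0, -0.002, 0, 0, 255], [0, -0.002, 0, 0, 255], [0, 0, 0, 0, 255]]}}

```text
time_s: 19.85
tcp_pos: [352.4, 323.4, 79.4]
orientation: [-0.179, 1.544, 1.753]
wrist_force: [-6.0, -2.8, -1.3]
width: 0.001
```

```bash
python3 lev.py
```

```text
local x 2.3793627304867324 z 79.41397681845042 F along -6.613774136995783 [-6.02565388 -2.764283   -1.32951903]
```

Call:
{"name": "arm_command", "arguments": {"series": [[0, -0.0015, 0, 0, 255], [0, -0.0015, 0, 0, 255], [0, 0, 0, 0, 255]]}}

```text
time_s: 20.15
tcp_pos: [352.9, 323.5, 79.1]
orientation: [-0.013, 1.544, 1.92]
wrist_force: [-13.3, -3.9, 4.1]
width: 0.002
```

```bash
python3 lev.py
```

```text
local x 2.90985575754689 z 79.13744845073539 F along -13.795730609333281 [-13.26622247  -3.92089909   4.13622986]
```

The force jumped to 14 N and the motion stalled, so the lever is at its stop. I back off slowly, then rise clear.

Call:
{"name": "arm_command", "arguments": {"series": [[0, 0.01, 0, 0, 255], [0, 0.01, 0, 0, 255], [0, 0.012, 0, 0, 255], [0, 0.015, 0, 0, 255], [0, 0.015, 0, 0, 255], [0, 0.015, 0, 0, 255], [-0.03, 0, 0, 0, 255], [-0.04, 0, 0, 0, 255], [-0.04, 0, 0, 0, 255], [-0.02, 0, 0, 0, 255], [0, 0, -0.04, 0, 255], [0, 0, -0.04, 0, 255], [0, 0, -0.04, 0, 255], [0, 0, -0.04, 0, 255], [0, 0, 0, 0, 255], [0, 0, 0, 0, 255]]}}

```text
time_s: 21.75
tcp_pos: [341.1, 144.4, 205.3]
orientation: [-0.299, 1.543, 1.631]
wrist_force: [-0.0, -0.9, 0.8]
width: -0.001
```

```bash
python3 lev.py; python3 - <<'E'
from h import *
f=cap("side","s9.png",(180,160,400,400),2.5)
W=world(cap("top"))
for n,b,z in(("lever",(225,255,285,308),66),("shaker",(148,172,182,224),60),("clip",(205,248,226,273),15),("dish",(180,186,256,256),28)):
    R=W[b[1]:b[3],b[0]:b[2]].reshape(-1,3); R=R[R[:,2]>z]; print(n,len(R),np.median(R,0).round(1))
E
```

```text
local x -71.50197116116273 z 205.2787035722175 F along -0.3412794720770629 [-0.01405483 -0.92826243  0.81759748]
lever 112 [330.5 316.8  95.4]
shaker 282 [497.8 500.2  84.3]
clip 104 [407.8 403.   35.8]
dish 1184 [479.3 399.1  35.7]
```

View pics/s9.png

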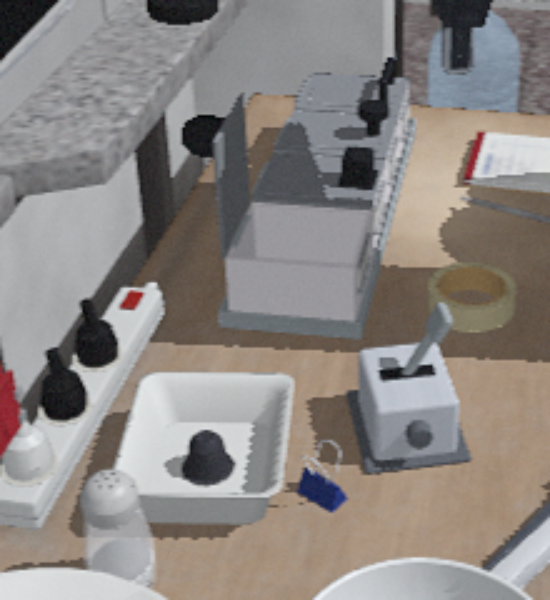

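The finned lid is open at (230,180) and the others are shut. The capsule is upright in the dish at (208,457), the lever is back at rest at (432,340), and the gripper is clear of everything. I hand in.

```bash
python3 -c "
from h import *
finish_job()"
```

```text
the job is handed in; nothing more can be done
```

The job is handed in at about 22 s of robot time. I opened only the finned bin, stood its capsule upright in the white dish, and swung the tally lever to its stop.

- **Lid:** The last picture shows the finned lid standing open. The depth camera put it at roughly 1.65 rad just after opening. The other three lids are shut.
- **Capsule:** It stands upright and released in the dish, and the gripper is clear of everything.
- **Lever:** I judged the stop from the push force, which rose to about 14 N while the motion stalled. Afterwards the lever measured within 1 mm of where it was at the start.
- **Other things on the table:** The shaker measured within about 1.5 mm of its first position, and the dish shows no real shift. The clip's measured position differed by about 9 mm, but its depth readings are sparse and it looks untouched in the picture.

**What went wrong:**
- On the way down into the bin the gripper touched something, most likely the side wall's top edge. The wrist force reached about 65 N, and about 27 N on a second try. I backed off and gripped the capsule a little higher. The wrist limit is 120 N, but if the gripper's body rather than the fingers made that contact, it would exceed the 40 N limit. I could not tell which part touched.
- A joint reached its range limit early in the approach, which left the tool tilted by about 1.6° for the rest of the job.

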